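# Load a dispensing cartridge into the slotted stand

### The job

Take the orange cartridge out of the rack and slide it sideways into the slotted top plate of the dispensing stand, so that its flange goes under the two blue lips, until it is fully home against the brass depth stop. Press it against the stop with a light, steady push (about 10 N, kept up for half a second; more than 20 N would shift the stop), then let go and leave it hanging upright there. Leave the green cartridge in the rack and do not disturb the other things.

Things in the scene. Friction and masses are not known exactly. Their poses are not given: they have to be found in the camera images.
- amber_cartridge_grip (a point): ORANGE cartridge, upright and round: barrel 15 mm dia. below the flange, ending in a thin nozzle 62 mm below the flange's underside; round flange 36 mm dia., 5 mm thick; above it a round, rubber-ribbed, non-slip cap 20 mm dia., 50 mm high, to grip. This point is on the axis, 35 mm above the flange's underside (30 mm above the flange's top, 20 mm below the cap's top). 50 to 100 g
- amber_cartridge_flange (a point): the same orange cartridge: centre of its flange (half-way up its 5 mm thickness); z is the cartridge's axis
- green_cartridge_grip (a point): a second cartridge of the same shape, all green, in the other hole of the rack; to be left there. Point as on the orange one
- rack: grey block 60 x 170 x 70 mm fixed to the worktop, origin at the centre of its underside, y along its length; two through holes 18 mm wide at y = -40 and +40 mm, a cartridge hanging in each with its flange on the block's top (z = 70 mm)
- stand_mouth (a point): on the top of the stand's slotted plate (85 mm above the worktop), on the slot's centre line, 17 mm in from its front end. x runs along the slot, the way the cartridge slides in; z up. A cartridge with its axis here has its flange on the open plate, before the lips, which start 25 mm further on. The brass stop is not reported: when home the cartridge's axis is 51 to 71 mm past this point
- mug: yellow mug, 69 x 96 x 68 mm, bystander, origin under its centre
- bottle: small brown dropper bottle, 33 mm across, 102 mm high, bystander, origin under its centre
- spool: grey solder spool, 63 mm across, 70 mm high, bystander, origin under its centre
- module_b: flat grey metal-covered module, 89 x 61 x 20 mm, bystander at the right, origin under its centre
- amber_cartridge: the orange cartridge itself, origin at the centre of the flange's underside
- stand: stand, 135 x 96 mm, fixed; origin on the worktop 41 mm past stand_mouth. Smooth plate, slot 18.5 mm wide, flared to 27 mm over its first 16 mm, 77 mm of free height below it; flange channel 7 mm high, 41 mm wide under two blue lips 25 mm apart (tops 13 mm above the plate, fronts tilted up). Rigid brass stop in the channel, black knob on it (top 19 mm above the plate), its place varies

How it is judged (in metres and radians):
On the way, in this order (a step that is already met when the one before it is completed fails the run):
1. the orange cartridge is lifted clear out of the rack (height (world z) of amber_cartridge_flange above 0.135 m), for 0.1 s.
2. the cartridge stands in the slot with its flange under the lips and is pressed against the brass stop with at least 3 N for 0.3 s (horizontal distance between amber_cartridge_flange and stop_c0 below 0.0288 m and x of amber_cartridge_flange in the frame of stand_mouth above 0.046 m and y of amber_cartridge_flange in the frame of stand_mouth between -0.003 and 0.003 m and z of amber_cartridge_flange in the frame of stand_mouth between 0.0005 and 0.0055 m and angle between amber_cartridge_flange's own z axis and vertical below 0.1 rad and contact force between amber_cartridge and stop_c0 above 3 N), for 0.3 s.
At the end, for the whole second after the job is handed in: the orange cartridge hangs at rest in the slot, its flange under the lips and no more than 1.8 mm short of the brass stop, within 3 mm of the slot's centre line, flange on the plate (centre within 3 mm above, 2 mm below its resting height), upright within 0.1 rad (horizontal distance between amber_cartridge_flange and stop_c0 below 0.0288 m and x of amber_cartridge_flange in the frame of stand_mouth above 0.046 m and y of amber_cartridge_flange in the frame of stand_mouth between -0.003 and 0.003 m and z of amber_cartridge_flange in the frame of stand_mouth between 0.0005 and 0.0055 m and angle between amber_cartridge_flange's own z axis and vertical below 0.1 rad and linear speed of amber_cartridge below 0.02 m/s and angular speed of amber_cartridge below 0.2 rad/s); the robot touches nothing.
It fails at once if the cartridge is forced against the stop with more than 20 N (contact force between amber_cartridge and stop_c0 above 20 N).
It fails at once if the cartridge is forced against the stand with more than 40 N (contact force between amber_cartridge and stand above 40 N).
It fails at once if the robot presses on the stand or stop with more than 40 N (contact force between any of the arm, the fingers and stand above 40 N or contact force between the fingers and stop_c0 above 40 N).
It fails at once if the green cartridge is taken or moved by more than 20 mm (distance of green_cartridge_grip from where it was at the start of the episode above 0.02 m).
It fails at once if a bystander is moved by more than 30 mm (distance of any of mug, bottle, spool, module_b from where it was at the start of the episode above 0.03 m).
It also fails if it takes over 64 s, if anything falls off the work surface, if the arm or the gripper's body presses on something with over 40 N, if the wrist force passes 120 N, or if a joint passes its speed limit or range.

### The arm

A 6-joint arm with a two-finger parallel gripper is mounted at the origin on a cart in front of the work surface, level with it; the furniture and walls round the work are solid. World frame = base frame: x ahead of the robot, y to its left, z up, the work surface at z = 0. Lengths are in mm, angles in rad, forces in N, time in s.
With the tool pointing down it reaches from about 275 to 975 mm from the base axis. Payload 8.4 kg.
Tool frame: the origin (TCP) lies at the very end of the fingers, on their centre line; the grasp point (between the pads) lies 19 mm behind it; y points along the fingers, z is the direction in which the jaws open and shut, and the axes are right-handed (so a half turn about y gives the same grasp; the last joint's range is limited). The gripper opens to 92 mm and grips with 3 to 60 N. Pads are 20 mm wide; open, the fingers measure 128 mm over their backs; the gripper's body (75 mm by 189 mm) begins 69 mm behind the grasp point.
Start: joints at [1.115, 0.353, 1.633, -0, 1.155, -0.002], TCP at [273.989, 561.745, 214.583] pointing down, gripper open.
Joint ranges: [-2.63, 2.63], [-0.92, 2.1], [0.06, 2.66], [-1.3, 4.44], [0, 2.69], [-3.02, 3.02]. Speed limits (rad/s): [2.22, 2.22, 2.79, 3.14, 3.14, 3.14].

### API

Orientations are given as a unit quaternion [x, y, z, w].
In Python, from workcell import r gives the robot as it stands.
- The arm moves only by the shell command python3 -m handwheel 'ROWS'. ROWS is JSON, a list that holds one entry, the list of rows, each a list of 7 numbers: the gripper command: -1 is fully open, 1 is shut, values between are in proportion, then the shift along the tool's x, y, z in mm, then the turn, a rotation vector about the tool's x, y, z in degrees. In form: [[[gripper, tx, ty, tz, wx, wy, wz], ...]]. A call has 1 to 5 rows; each row is the pose to reach, as a shift and turn from the pose commanded when the call began, along the tool's axes at that moment; what a row does not reach only later rows make up. A row lasts 1/12 s, in which the tool goes at most 41.7 mm and 7.16 degrees, less where a joint would pass 70% of its speed; a pose out of reach is approached as far as the arm can. A call with a gripper value outside its range is refused whole. The fingers move at their own pace and stop on an object; the grip force is fixed at half the most. Time passes only in rows, so rows that repeat a pose let the fingers close. It gives the time, the measured TCP pose, the force and the opening at its end, in the units of the state.
- r.sense(): the state, without advancing time (a new reading comes with each control period).
- r.get_image(name): name is "scene" or "top"; returns a dict with "frame" (400x640x3 uint8, red, green, blue), "fx", "fy", "cx", "cy" (pixels), "T" (4x4, takes a point from camera to world coordinates). Camera axes: x right, y down, z forward; pixel columns grow to the right and rows downward; lengths in mm; the calibration is good to about 2 mm. A picture is of the moment at which its call begins. There is no depth.
- r.finish_job(): hands the job in, once; it reports no verdict.
The state is a dict: "time_s": time; "joint_positions": joint angles; "joint_velocities": joint speeds; "effort": joint torques, N m; "ee_pos": TCP position; "orientation": TCP orientation; "contact_force": force on the tool from outside, world axes, zero at the start; "ft_torque": the same for the moment, N m; "width": finger opening in mm.
Only numpy, scipy, OpenCV 4.12 (cv2) and the standard library are available. Lean on these libraries where they do the work, as an engineer would, in place of code of your own. Each camera call takes 0.05 s, during which the arm holds its last target.

## Working session

There is one attempt and no reset: what is moved stays moved. The work goes in short steps, Python scripts to look and compute and a shell command to move; the robot and the scene stay as the last step left them, time stands still between calls to the robot, and variables do not carry over. Pictures are saved under pics/ and viewed, and the job is handed in when it is done.

```bash
mkdir -p pics; ls
python3 - <<'E'
from workcell import r
import cv2,numpy as np
np.set_printoptions(precision=4,suppress=True)
print(r.sense())
for n in("scene","top"):
    d=r.get_image(n); cv2.imwrite(f"pics/{n}0.png",d["frame"][:,:,::-1]); print(n,d["fx"],d["fy"],d["cx"],d["cy"]);print(d["T"])
E
```

```text
pics
{'time_s': 0.0, 'joint_positions': array([ 1.1146,  0.3537,  1.6341, -0.    ,  1.1552, -0.0024]), 'joint_velocities': array([-0.0007,  0.0009, -0.0011,  0.0021,  0.002 , -0.0016]), 'effort': array([  0.0008, -59.3832, -33.4211,   0.0697,   0.0234,  -0.0001]), 'ee_pos': array([273.7664, 561.2882, 213.8545]), 'orientation': array([ 0.6895, -0.1592,  0.159 , -0.6885]), 'contact_force': array([ 0.1715, -0.5221, -0.5322]), 'ft_torque': array([ 0.0071, -0.0666,  0.0061]), 'width': 91.75134319790475}
scene 395.4929947621567 395.4929947621567 325.1391345375987 197.64851492556792
[[   0.5896   -0.4982    0.6358   41.4992]
 [  -0.8076   -0.3483    0.4759 -434.5437]
 [  -0.0156   -0.794    -0.6077  638.3861]
 [   0.        0.        0.        1.    ]]
top 394.93593579477186 394.93593579477186 327.0804854069144 206.34888963775177
[[   0.0041   -0.9902    0.1396  483.003 ]
 [  -1.       -0.0042   -0.0003   -4.0826]
 [   0.0008   -0.1396   -0.9902 1021.2024]
 [   0.        0.        0.        1.    ]]
```

View pics/scene0.png

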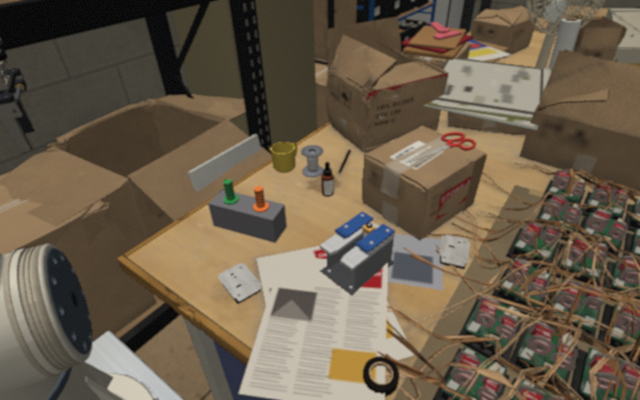

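View pics/top0.png

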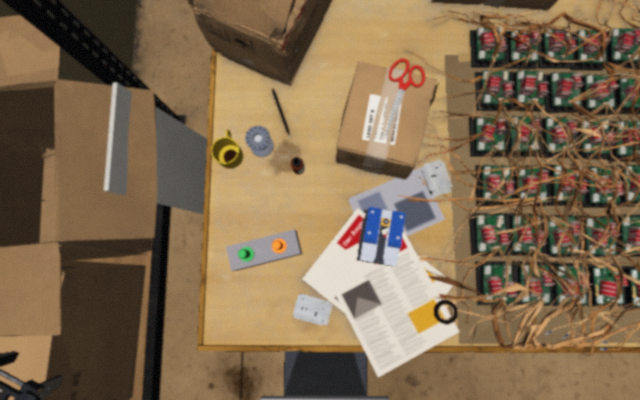

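Run:
```python
import cv2,numpy as np
t=cv2.imread("pics/top0.png");s=cv2.imread("pics/scene0.png")
a=cv2.resize(t[195:280,215:315],None,fx=7.5,fy=7,interpolation=2) 
cv2.imwrite("pics/zt_rack.png",cv2.resize(t[215:285,220:310],(720,560),interpolation=2))
cv2.imwrite("pics/zt_stand.png",cv2.resize(t[195:280,340:430],(540,510),interpolation=2))
cv2.imwrite("pics/zs_rack.png",cv2.resize(s[170:250,200:300],(700,560),interpolation=2))
cv2.imwrite("pics/zs_stand.png",cv2.resize(s[200:300,310:410],(560,560),interpolation=2))
```

```text
(no output)
```

View pics/zt_rack.png

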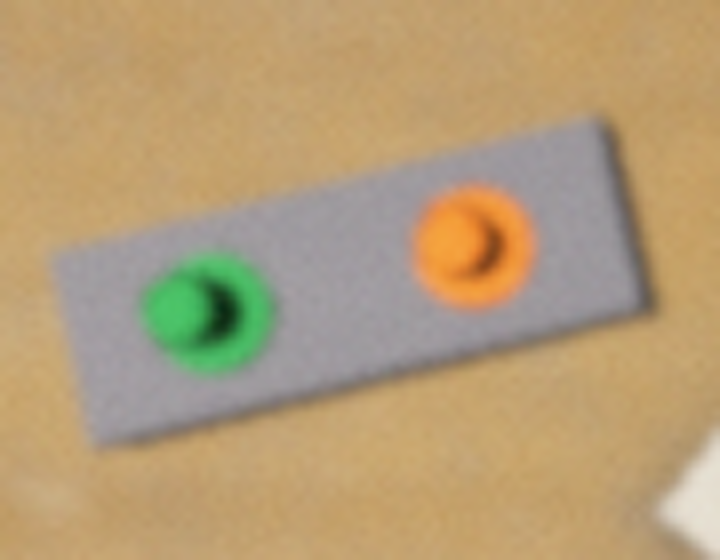

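View pics/zt_stand.png

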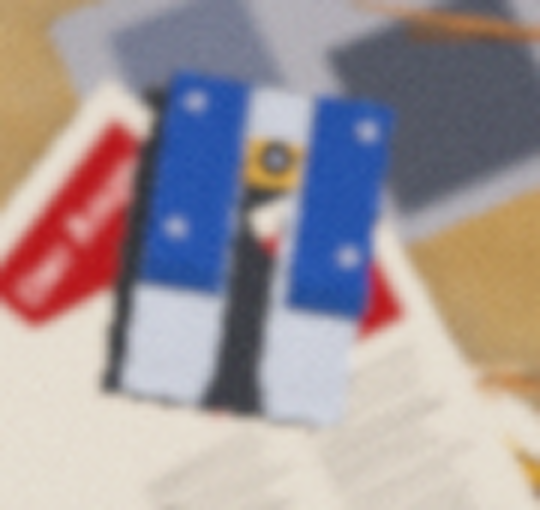

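View pics/zs_rack.png

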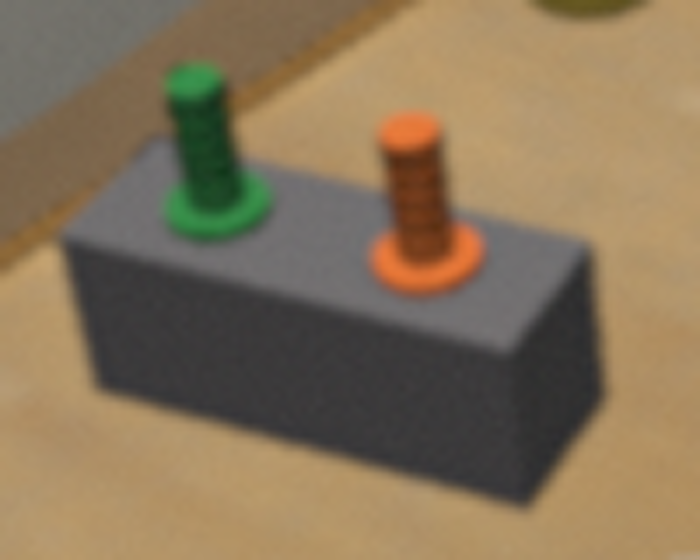

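View pics/zs_stand.png

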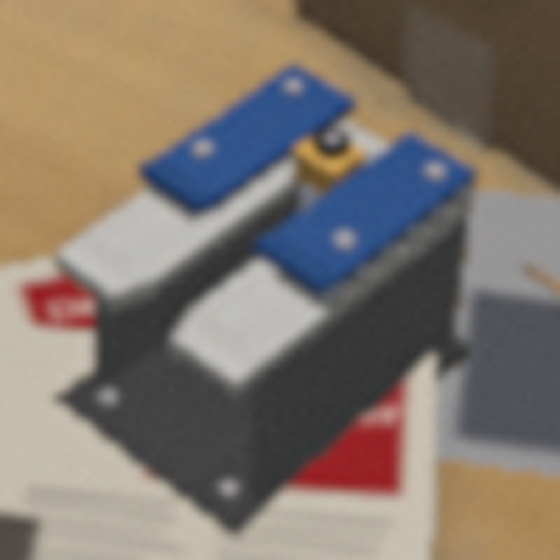

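```bash
cat > h.py <<'E'
import numpy as np
from scipy.spatial.transform import Rotation as R
from scipy.optimize import least_squares
C={"scene":(395.493,325.139,197.6485,np.array([[.5896,-.4982,.6358,41.4992],[-.8076,-.3483,.4759,-434.5437],[-.0156,-.794,-.6077,638.3861]])),
"top":(394.936,327.0805,206.3489,np.array([[.0041,-.9902,.1396,483.003],[-1,-.0042,-.0003,-4.0826],[.0008,-.1396,-.9902,1021.2024]]))}
def proj(n,P):
    f,cx,cy,T=C[n]; p=T[:,:3].T@(np.asarray(P,float)-T[:,3]); return np.array([f*p[0]/p[2]+cx,f*p[1]/p[2]+cy])
def ray(n,u,v,z):
    f,cx,cy,T=C[n]; d=T[:,:3]@np.array([(u-cx)/f,(v-cy)/f,1]); o=T[:,3]; return o+d*(z-o[2])/d[2]
E
python3 - <<'E'
from h import *
np.set_printoptions(precision=2,suppress=True)
t=lambda u,v:(340+u/6,195+v/6); s=lambda u,v:(310+u/5.6,200+v/5.6)
# pts: cam,pix, (x,y,z) functions of dims
def model(q):
    x,y,a,wl,xr,wp,bx,by=q
    def W(X,Y,Z): return np.array([x+np.cos(a)*X-np.sin(a)*Y,y+np.sin(a)*X+np.cos(a)*Y,85+Z])
    # bx,by = top cam pixel bias
    o=[]
    def add(n,p,X,Y,Z):
        o.append(proj(n,W(X,Y,Z))-p)
    T="top";S="scene"
    add(T,t(122,390),-17,wp,0);add(T,t(343,423),-17,-wp,0)
    add(T,t(207,408),-17,13.5,0);add(T,t(265,416),-17,-13.5,0)
    add(T,t(225,295),25,12.5,13);add(T,t(287,305),25,-12.5,13)
    add(T,t(140,283),25,wl,13);add(T,t(358,316),25,-wl,13)
    add(T,t(173,74),xr,wl,13);add(T,t(392,106),xr,-wl,13)
    add(T,t(250,80),xr,12.5,13);add(T,t(316,95),xr,-12.5,13)
    add(S,s(60,262),-17,wp,0);add(S,s(240,385),-17,-wp,0)
    add(S,s(118,304),-17,13.5,0);add(S,s(172,340),-17,-13.5,0)
    add(S,s(195,208),25,12.5,13);add(S,s(258,243),25,-12.5,13)
    add(S,s(142,172),25,wl,13);add(S,s(322,292),25,-wl,13)
    add(S,s(295,66),xr,wl,13);add(S,s(472,178),xr,-wl,13)
    add(S,s(352,103),xr,12.5,13);add(S,s(415,137),xr,-12.5,13)
    return np.array(o)
f=least_squares(lambda q:model(q).ravel(),[460,-140,-0.1,45,105,45,0,0],loss="soft_l1")
q=f.x;print(q);print(model(q))
# cartridge: cap top z=75+50=125 ; flange top center z 75
print("orange cap top",ray("top",220+462/8,215+238/8,125), ray("scene",200+411/7,170+132/7,125))
print("orange flange",ray("top",220+474/8,215+246/8,75),ray("scene",200+427/7,170+257/7,74))
print("green cap",ray("top",220+180/8,215+312/8,125),ray("scene",200+196/7,170+81/7,125))
print("stop knob",ray("top",340+275/6,195+158/6,104),ray("scene",310+332/5.6,200+137/5.6,104))
q0=[0.6895,-.1592,.159,-.6885];print(R.from_quat(q0).as_matrix())
E
```

```text
[ 497.93 -130.68   -0.15   42.95  108.8    42.99    0.      0.  ]
[[ 1.13  0.15]
 [ 0.59  0.47]
 [-0.6  -0.86]
 [ 1.13 -0.37]
 [ 0.02  0.06]
 [ 0.32  0.09]
 [ 1.25 -0.  ]
 [ 1.46  0.32]
 [ 0.87 -0.33]
 [ 0.46  0.02]
 [ 0.82  0.68]
 [ 0.32 -0.16]
 [-0.65 -1.07]
 [-0.49 -0.45]
 [-0.39 -1.14]
 [ 0.1  -0.49]
 [ 0.97  0.65]
 [-0.81  0.54]
 [-0.65 -0.1 ]
 [-0.22 -0.42]
 [-0.89 -0.14]
 [-0.17 -1.41]
 [-0.04 -0.36]
 [-1.89 -0.98]]
orange cap top [521.22 106.8  125.  ] [520.29 106.68 125.  ]
orange flange [520.99 109.35  75.  ] [520.23 107.68  74.  ]
green cap [500.13 185.76 125.  ] [500.68 183.77 125.  ]
stop knob [ 577.58 -141.59  104.  ] [ 579.56 -142.78  104.  ]
[[ 0.9  -0.    0.44]
 [-0.44 -0.    0.9 ]
 [ 0.   -1.   -0.  ]]
```

```bash
cat > d.py <<'E'
import sys
from h import *
from workcell import r
np.set_printoptions(precision=2,suppress=True)
def delta(x,y,z,yaw):
    s=r.sense();M=R.from_quat(s["orientation"]).as_matrix()
    d=M.T@(np.array([x,y,z])-s["ee_pos"])
    c,n=np.cos(yaw),np.sin(yaw)
    G=np.array([[c,0,-n],[n,0,c],[0,-1,0]])
    print("shift",d,"turn",np.degrees(R.from_matrix(M.T@G).as_rotvec()))
    print("pos",s["ee_pos"],"F",s["contact_force"],"w",round(s["width"],1),"t",round(s["time_s"],2))
if len(sys.argv)>4: delta(*map(float,sys.argv[1:5]))
E
python3 d.py 520.7 107.3 180 -0.15
```

```text
shift [ 420.96   34.31 -299.78] turn [  0.07 -17.41  -0.01]
pos [273.79 561.32 213.94] F [0.65 0.16 0.17] w 91.7 t 0.1
```

```bash
python3 -m handwheel '[[[-0.1,32,2,-23,0,-2,0],[-0.1,64,5,-46,0,-4,0],[-0.1,96,8,-69,0,-6,0],[-0.1,128,11,-92,0,-8,0],[-0.1,160,14,-115,0,-10,0]]]'; python3 d.py 520.7 107.3 180 -0.15
```

```text
time_s: 0.52
ee_pos: [367.6, 386.5, 200.2]
orientation: [0.7, -0.098, 0.098, -0.7]
contact_force: [1.1, -1.0, -0.7]
width: 60.6
shift [ 223.58   20.25 -226.66] turn [ 0.02 -7.27 -0.01]
pos [367.63 386.47 200.19] F [ 1.05 -0.97 -0.7 ] w 60.6 t 0.52
```

```bash
python3 -m handwheel '[[[-0.1,28,3,-28,0,-2,0],[-0.1,56,6,-56,0,-4,0],[-0.1,84,8,-84,0,-5,0],[-0.1,112,11,-112,0,-6,0],[-0.1,140,14,-140,0,-7,0]]]'; python3 d.py 520.7 107.3 180 -0.15
```

```text
time_s: 0.93
ee_pos: [463.8, 213.2, 186.4]
orientation: [0.705, -0.055, 0.055, -0.705]
contact_force: [0.2, 0.9, -0.0]
width: 50.3
shift [ 72.68   6.44 -95.79] turn [ 0.   -0.35  0.  ]
pos [463.79 213.22 186.44] F [ 0.23  0.89 -0.04] w 50.3 t 0.93
```

```bash
python3 -m handwheel '[[[-0.1,20,2,-20,0,0,0],[-0.1,40,3,-42,0,0,0],[-0.1,60,4,-64,0,0,0],[-0.1,70,5,-74,0,0,0],[-0.1,70,5,-74,0,0,0]]]'; python3 d.py 520.7 107.3 180 -0.15
```

```text
time_s: 1.35
ee_pos: [522.1, 129.0, 181.2]
orientation: [0.705, -0.056, 0.056, -0.705]
contact_force: [-0.7, -0.1, 0.7]
width: 50.7
shift [  2.07   1.21 -21.64] turn [ 0.03 -0.56  0.  ]
pos [522.1  129.   181.19] F [-0.67 -0.09  0.74] w 50.7 t 1.35
```

```bash
python3 -m handwheel '[[[-0.1,2,11,-21.5,0,-0.5,0],[-0.1,2,31,-21.5,0,-0.5,0],[-0.1,2,41,-21.5,0,-0.5,0],[-0.1,2,41,-21.5,0,-0.5,0]]]'; python3 d.py 520.7 107.3 93 -0.15
python3 - <<'E'
from workcell import r
import cv2
s=r.get_image("scene")["frame"][:,:,::-1];t=r.get_image("top")["frame"][:,:,::-1]
import numpy as np
cv2.imwrite("pics/a1.png",np.hstack([cv2.resize(s[140:250,190:300],(400,400)),cv2.resize(t[190:290,220:320],(400,400))]))
E
```

```text
time_s: 1.68
ee_pos: [517.4, 110.0, 138.5]
orientation: [0.705, -0.054, 0.051, -0.705]
contact_force: [-0.8, -0.5, -0.2]
width: 50.7
shift [ 3.82 45.44 -2.14] turn [ 0.06  0.1  -0.24]
pos [517.43 110.   138.45] F [-0.85 -0.5  -0.21] w 50.7 t 1.68
```

View pics/a1.png

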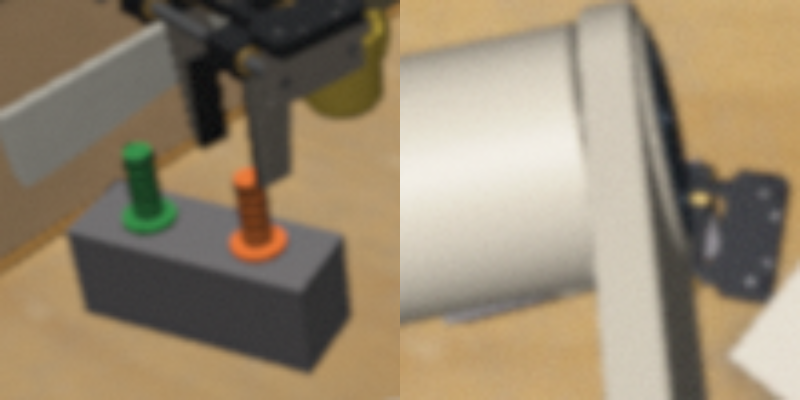

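```bash
python3 -m handwheel '[[[-0.1,3,0,-2,0,0,0],[-0.1,3,15,-2,0,0,0],[-0.1,3,30,-2,0,0,0],[-0.1,3,45,-2,0,0,0],[-0.1,3,45,-2,0,0,0]]]'; python3 d.py 520.7 107.3 93 -0.15;python3 -c "
from h import *
print(proj('scene',[517.4,110,138.5]))"
```

```text
time_s: 2.2
ee_pos: [521.3, 107.2, 94.2]
orientation: [0.705, -0.053, 0.051, -0.705]
contact_force: [-0.4, 0.4, -0.5]
width: 50.3
shift [-0.64  1.23  0.01] turn [ 0.04  0.12 -0.12]
pos [521.33 107.2   94.23] F [-0.39  0.41 -0.53] w 50.3 t 2.2
[255.96407212 184.00910968]
```

Projected TCP matches the seen fingertip midpoint (256,184). Grip.

```bash
python3 -m handwheel '[[[1,-0.6,1,0,0,0,0],[1,-0.6,1,0,0,0,0],[1,-0.6,1,0,0,0,0],[1,-0.6,1,0,0,0,0],[1,-0.6,1,0,0,0,0]]]';python3 -m handwheel '[[[1,0,0,0,0,0,0],[1,0,0,0,0,0,0],[1,0,0,0,0,0,0]]]'; python3 d.py 520.7 107.3 93 -0.15
```

```text
time_s: 2.62
ee_pos: [522.3, 107.5, 95.5]
orientation: [-0.705, 0.052, -0.053, 0.705]
contact_force: [-0.2, 5.0, 2.5]
width: 19.6
time_s: 2.87
ee_pos: [522.4, 107.6, 95.4]
orientation: [-0.705, 0.052, -0.053, 0.705]
contact_force: [-0.7, 2.2, 6.5]
width: 19.3
shift [-1.59  2.42 -0.55] turn [-0.06  0.08  0.08]
pos [522.35 107.61  95.42] F [-0.73  2.21  6.52] w 19.3 t 2.87
```

```bash
python3 -m handwheel '[[[1,0,-10,0,0,0,0],[1,0,-25,0,0,0,0],[1,0,-45,0,0,0,0],[1,0,-70,0,0,0,0],[1,0,-95,0,0,0,0]]]';python3 -m handwheel '[[[1,0,-5,0,0,0,0],[1,0,-5,0,0,0,0]]]'; python3 d.py 418 -119 195 -0.15
python3 - <<'E'
from workcell import r
import cv2
s=r.get_image("scene")["frame"][:,:,::-1]
cv2.imwrite("pics/a2.png",cv2.resize(s[100:260,180:340],(560,560)))
E
```

```text
time_s: 3.28
ee_pos: [520.8, 106.8, 190.5]
orientation: [0.705, -0.053, 0.052, -0.705]
contact_force: [0.8, 0.8, -0.3]
width: 19.1
time_s: 3.45
ee_pos: [522.6, 107.2, 196.4]
orientation: [-0.705, 0.051, -0.054, 0.705]
contact_force: [0.7, 0.5, -0.8]
width: 19.0
shift [ -70.05    1.02 -239.13] turn [-0.05  0.1   0.19]
pos [522.61 107.15 196.44] F [ 0.68  0.47 -0.79] w 19.0 t 3.45
```

View pics/a2.png

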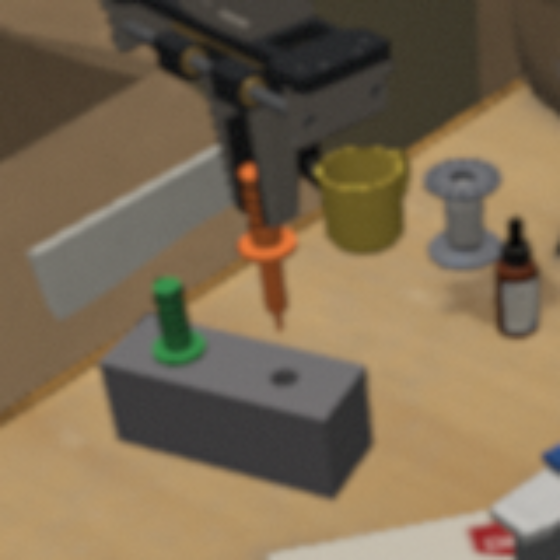

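Run:
```python
from h import *
print(ray("scene",180+267/3.5,100+243/3.5,174),ray("scene",180+247/3.5,100+167/3.5,226.4),ray("scene",180+281/3.5,100+329/3.5,109.5))
```

```text
[523.13937767 108.62402744 174.        ] [521.28563447 114.33310833 226.4       ] [522.51953776 106.48660756 109.5       ]
```

```bash
python3 -m handwheel '[[[1,-10,0,-34,0,0,0],[1,-20,0,-68,0,0,0],[1,-30,0,-102,0,0,0],[1,-40,0,-136,0,0,0],[1,-50,0,-170,0,0,0]]]';python3 -m handwheel '[[[1,-10,0,-34,0,0,0],[1,-20,0,-66,0,0,0],[1,-20,0,-69,0,0,0],[1,-20,0,-69,0,0,0]]]'; python3 d.py 418.8 -118.8 112 -0.15
```

```text
time_s: 3.92
ee_pos: [444.8, -54.7, 192.9]
orientation: [0.705, -0.053, 0.051, -0.705]
contact_force: [0.8, -0.3, -0.6]
width: 19.5
time_s: 4.25
ee_pos: [415.5, -120.0, 193.3]
orientation: [-0.705, 0.054, -0.053, 0.705]
contact_force: [-0.3, 0.4, -1.2]
width: 19.3
shift [ 3.3  81.27  1.65] turn [-0.01 -0.1  -0.14]
pos [ 415.48 -119.98  193.28] F [-0.29  0.38 -1.19] w 19.3 t 4.25
```

```bash
python3 -m handwheel '[[[1,3,20,1,0,0,0],[1,3,45,1,0,0,0],[1,3,70,1,0,0,0],[1,3,79,1,0,0,0],[1,3,79,1,0,0,0]]]'; python3 d.py 418.8 -118.8 114 -0.15
python3 - <<'E'
from workcell import r
import cv2
s=r.get_image("scene")["frame"][:,:,::-1];t=r.get_image("top")["frame"][:,:,::-1]
cv2.imwrite("pics/a3s.png",cv2.resize(s[180:300,290:410],(600,600),interpolation=2))
cv2.imwrite("pics/a3t.png",cv2.resize(t[190:310,320:440],(600,600),interpolation=2))
E
```

```text
time_s: 4.67
ee_pos: [418.5, -116.9, 113.2]
orientation: [-0.705, 0.054, -0.05, 0.706]
contact_force: [0.2, 0.4, -0.8]
width: 19.1
shift [ 0.59 -0.82 -1.88] turn [-0.05  0.15 -0.31]
pos [ 418.49 -116.86  113.18] F [ 0.2  0.4 -0.8] w 19.1 t 4.67
```

View pics/a3s.png

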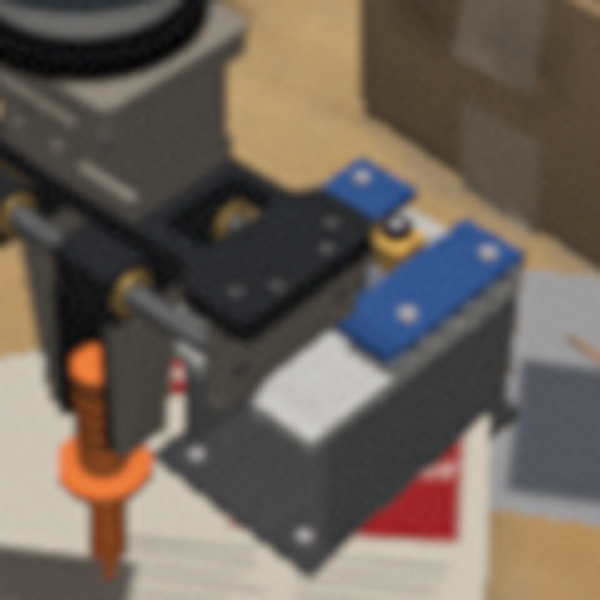

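View pics/a3t.png

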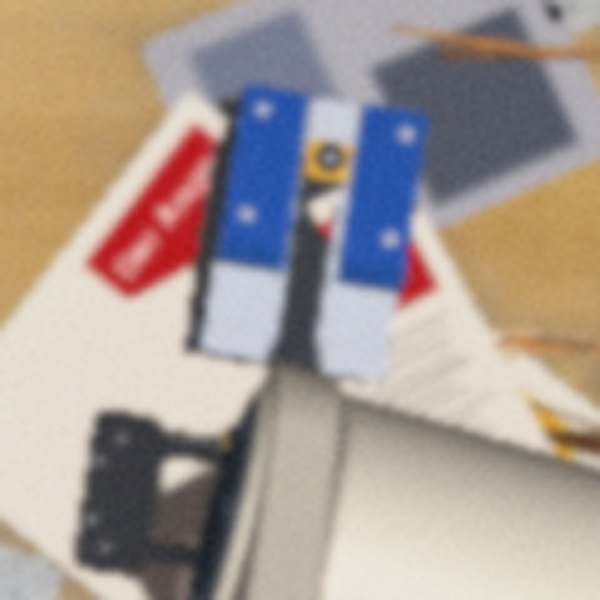

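```bash
python3 - <<'E'
from h import *
print(ray("scene",290+105/5,180+471/5,90.7),ray("scene",290+108/5,180+575/5,26.2))
# z-estimate: flange ellipse pixel vs assumed height at axis (418.5,-116.9)
for z in (86,88,90,92): print(z,proj("scene",[418.5,-116.9,z]))
E
python3 d.py 418.8 -118.8 114 -0.15
```

```text
[ 414.59281845 -119.71156512   90.7       ] [ 417.51872842 -115.8604402    26.2       ]
86 [311.18627022 273.93159034]
88 [311.14587841 273.19354569]
90 [311.105351  272.4530235]
92 [311.06468732 271.71001125]
shift [-1.42  1.65 -1.32] turn [-0.01  0.14 -0.06]
pos [ 420.4  -117.7   115.65] F [ 0.75 -0.53 -0.15] w 19.5 t 4.77
```

```bash
python3 d.py 488 -129.2 115.5 -0.15
```

```text
shift [68.56  0.08 -1.43] turn [-0.01  0.14 -0.06]
pos [ 420.4  -117.7   115.65] F [ 0.75 -0.53 -0.15] w 19.5 t 4.77
```

```bash
python3 -m handwheel '[[[1,10,0,-1,0,0,0],[1,20,0,-1,0,0,0],[1,30,0,-1,0,0,0],[1,40,0,-1,0,0,0],[1,40,0,-1,0,0,0]]]'; python3 d.py 488 -129.2 115.5 -0.15
```

```text
time_s: 5.18
ee_pos: [462.7, -125.9, 116.3]
orientation: [0.705, -0.051, 0.053, -0.705]
contact_force: [-0.3, -1.3, 0.0]
width: 19.4
shift [25.48  0.9   0.44] turn [0.02 0.1  0.17]
pos [ 462.73 -125.87  116.33] F [-0.26 -1.27  0.02] w 19.4 t 5.18
```

```bash
python3 - <<'E'
from workcell import r
import cv2
s=r.get_image("scene")["frame"][:,:,::-1];t=r.get_image("top")["frame"][:,:,::-1]
cv2.imwrite("pics/a4s.png",cv2.resize(s[180:300,290:410],(600,600),interpolation=2))
E
python3 d.py 488 -129.2 115.5 -0.15
```

```text
shift [28.25  0.1   0.29] turn [-0.   0.1 -0. ]
pos [ 460.02 -125.31  115.6 ] F [-0.69  0.16 -1.24] w 19.5 t 5.28
```

View pics/a4s.png

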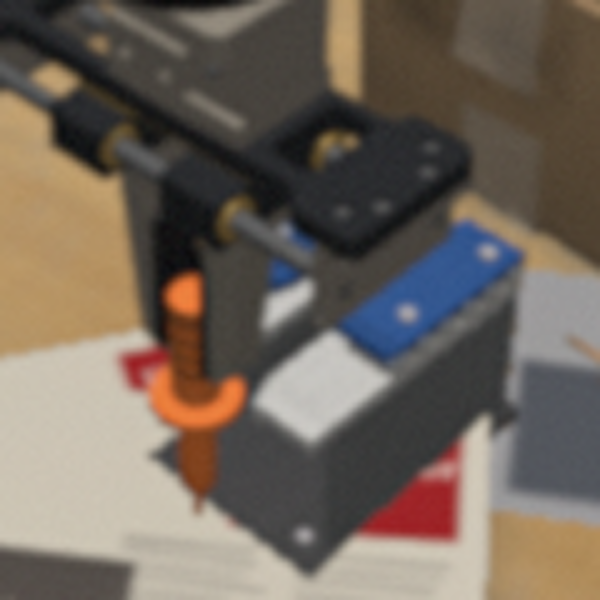

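Run:
```python
from h import *
for z in (84,86,88,90,92,94): print(z,proj("scene",[460.5,-125.5,z]),proj("scene",[462.7,-125.9,z]))
```

```text
84 [328.35807579 262.89670866] [329.20544945 262.28836369]
86 [328.3468273  262.16423432] [329.1955916  261.55608358]
88 [328.33554225 261.42937945] [329.18570176 260.82142741]
90 [328.32422046 260.69213244] [329.17577977 260.08438361]
92 [328.31286176 259.95248159] [329.16582549 259.34494051]
94 [328.30146597 259.21041511] [329.15583875 258.60308638]
```

```bash
python3 -m handwheel '[[[1,10,0,0,0,0,0],[1,20,0,0,0,0,0],[1,28,0,0,0,0,0],[1,28,0,0,0,0,0]]]'; python3 d.py 488 -129.2 110 -0.15;python3 -m handwheel '[[[1,0,2,0,0,0,0],[1,0,2,0,0,0,0]]]'; python3 d.py 488 -129.2 110 -0.15
```

```text
time_s: 5.62
ee_pos: [489.6, -129.8, 115.8]
orientation: [0.705, -0.052, 0.053, -0.705]
contact_force: [0.7, 0.2, -1.3]
width: 19.3
shift [-1.64  5.84  0.4 ] turn [0.01 0.1  0.11]
pos [ 489.56 -129.83  115.85] F [ 0.72  0.2  -1.25] w 19.3 t 5.62
time_s: 5.78
ee_pos: [486.8, -129.2, 113.1]
orientation: [-0.705, 0.053, -0.052, 0.705]
contact_force: [-0.5, -0.8, -1.2]
width: 19.3
shift [1.23 3.05 0.22] turn [-0.01  0.1  -0.07]
pos [ 486.75 -129.23  113.05] F [-0.51 -0.76 -1.16] w 19.3 t 5.78
```

```bash
python3 -m handwheel '[[[1,0,1,0,0,0,0],[1,0,1,0,0,0,0]]]';python3 -m handwheel '[[[1,0,1,0,0,0,0],[1,0,1,0,0,0,0]]]'; python3 -m handwheel '[[[1,0,1,0,0,0,0],[1,0,1,0,0,0,0]]]'
```

```text
time_s: 5.95
ee_pos: [486.7, -129.3, 112.3]
orientation: [-0.705, 0.053, -0.052, 0.705]
contact_force: [-0.0, -0.7, -1.5]
width: 19.4
time_s: 6.12
ee_pos: [487.0, -129.3, 111.4]
orientation: [-0.705, 0.053, -0.052, 0.705]
contact_force: [-0.2, -0.0, -0.5]
width: 19.2
time_s: 6.28
ee_pos: [487.2, -129.3, 110.5]
orientation: [-0.705, 0.052, -0.052, 0.705]
contact_force: [0.2, 0.4, -1.4]
width: 19.6
```

```bash
python3 -m handwheel '[[[1,0,1,0,0,0,0],[1,0,1,0,0,0,0]]]';python3 -m handwheel '[[[1,0,0.5,0,0,0,0],[1,0,0.5,0,0,0,0]]]'; python3 -m handwheel '[[[1,0,0.5,0,0,0,0],[1,0,0.5,0,0,0,0]]]'
```

```text
time_s: 6.45
ee_pos: [487.7, -129.4, 110.3]
orientation: [0.705, -0.052, 0.053, -0.705]
contact_force: [-2.3, 0.2, 8.1]
width: 19.7
time_s: 6.62
ee_pos: [487.9, -129.5, 110.3]
orientation: [0.705, -0.052, 0.053, -0.705]
contact_force: [-3.7, 1.6, 13.3]
width: 19.5
time_s: 6.78
ee_pos: [488.1, -129.6, 110.3]
orientation: [0.705, -0.052, 0.053, -0.705]
contact_force: [-4.3, 1.5, 18.5]
width: 19.5
```

```bash
python3 -m handwheel '[[[1,0,-2.7,0,0,0,0],[1,0,-2.7,0,0,0,0],[1,0,-2.7,0,0,0,0]]]';python3 -m handwheel '[[[1,3,0,0,0,0,0],[1,6,0,0,0,0,0],[1,10,0,0,0,0,0],[1,10,0,0,0,0,0]]]'; python3 d.py 507.8 -132.2 111.2 -0.15
```

```text
time_s: 7.03
ee_pos: [487.3, -129.4, 111.3]
orientation: [0.705, -0.052, 0.052, -0.705]
contact_force: [0.5, 0.1, -1.7]
width: 19.9
time_s: 7.37
ee_pos: [498.2, -131.0, 111.2]
orientation: [0.705, -0.052, 0.053, -0.705]
contact_force: [0.8, 0.0, -0.3]
width: 19.3
shift [9.7  0.03 0.25] turn [0.   0.09 0.03]
pos [ 498.17 -131.02  111.22] F [ 0.76  0.03 -0.3 ] w 19.3 t 7.37
```

```bash
python3 -m handwheel '[[[1,4,0,0,0,0,0],[1,8,0,0,0,0,0],[1,12,0,0,0,0,0],[1,12,0,0,0,0,0]]]'; python3 -m handwheel '[[[1,0,0,1,0,0,0],[1,0,0,2,0,0,0],[1,0,0,2,0,0,0]]]';python3 -m handwheel '[[[1,0,0,-2,0,0,0],[1,0,0,-4,0,0,0],[1,0,0,-4,0,0,0]]]'
```

```text
time_s: 7.7
ee_pos: [510.1, -132.8, 111.3]
orientation: [0.705, -0.052, 0.053, -0.705]
contact_force: [0.3, 0.6, -1.4]
width: 19.4
time_s: 7.95
ee_pos: [509.1, -130.4, 111.2]
orientation: [-0.705, 0.052, -0.052, 0.705]
contact_force: [0.2, -0.5, 0.2]
width: 19.1
time_s: 8.2
ee_pos: [508.7, -133.6, 111.3]
orientation: [-0.704, 0.053, -0.053, 0.706]
contact_force: [0.7, 7.6, 0.1]
width: 19.5
```

```bash
python3 -m handwheel '[[[1,0,0,2.5,0,0,0],[1,0,0,5,0,0,0],[1,0,0,5,0,0,0]]]';python3 -m handwheel '[[[1,0,0,-2.5,0,0,0],[1,0,0,-2.5,0,0,0]]]'; python3 d.py 518 -133 111.2 -0.15
```

```text
time_s: 8.45
ee_pos: [509.4, -129.5, 111.3]
orientation: [0.705, -0.052, 0.052, -0.705]
contact_force: [0.2, -0.2, -1.3]
width: 19.6
time_s: 8.62
ee_pos: [509.1, -132.6, 111.3]
orientation: [0.705, -0.052, 0.052, -0.705]
contact_force: [-0.6, -0.1, -0.9]
width: 19.6
shift [8.89 0.1  0.88] turn [0.02 0.11 0.  ]
pos [ 509.07 -132.56  111.3 ] F [-0.59 -0.07 -0.88] w 19.6 t 8.62
```

```bash
python3 -m handwheel '[[[1,0,0,2,0,0,0],[1,0,0,4,0,0,0],[1,0,0,4,0,0,0]]]';python3 -m handwheel '[[[1,0,0,0,0,0,0]]]'
```

```text
time_s: 8.87
ee_pos: [509.7, -128.8, 111.3]
orientation: [0.706, -0.052, 0.052, -0.705]
contact_force: [-1.0, -4.9, -1.2]
width: 19.1
time_s: 8.95
ee_pos: [509.7, -128.8, 111.3]
orientation: [0.706, -0.052, 0.052, -0.705]
contact_force: [-0.8, -4.2, -1.3]
width: 19.2
```

```bash
python3 -m handwheel '[[[1,0,0,-2.5,0,0,0],[1,0,0,-2.5,0,0,0]]]';python3 -m handwheel '[[[1,3,0,0,0,0,0],[1,6,0,0,0,0,0],[1,9,0,0,0,0,0],[1,12,0,0,0,0,0],[1,12,0,0,0,0,0]]]'
```

```text
time_s: 9.12
ee_pos: [509.3, -130.7, 111.3]
orientation: [-0.705, 0.052, -0.052, 0.705]
contact_force: [-0.3, 0.1, -0.1]
width: 19.4
time_s: 9.53
ee_pos: [522.1, -132.5, 111.3]
orientation: [0.705, -0.052, 0.053, -0.705]
contact_force: [-0.2, -0.1, -0.7]
width: 19.3
```

```bash
python3 -m handwheel '[[[1,3,0,-0.2,0,0,0],[1,6,0,-0.3,0,0,0],[1,9,0,-0.4,0,0,0],[1,12,0,-0.5,0,0,0],[1,12,0,-0.5,0,0,0]]]';python3 - <<'E'
from workcell import r
import cv2
s=r.get_image("scene")["frame"][:,:,::-1];t=r.get_image("top")["frame"][:,:,::-1]
cv2.imwrite("pics/a5s.png",cv2.resize(s[180:300,290:410],(600,600),interpolation=2))
E
```

```text
time_s: 9.95
ee_pos: [533.8, -134.8, 111.3]
orientation: [0.705, -0.052, 0.053, -0.705]
contact_force: [-0.2, -0.4, -0.6]
width: 19.2
```

View pics/a5s.png

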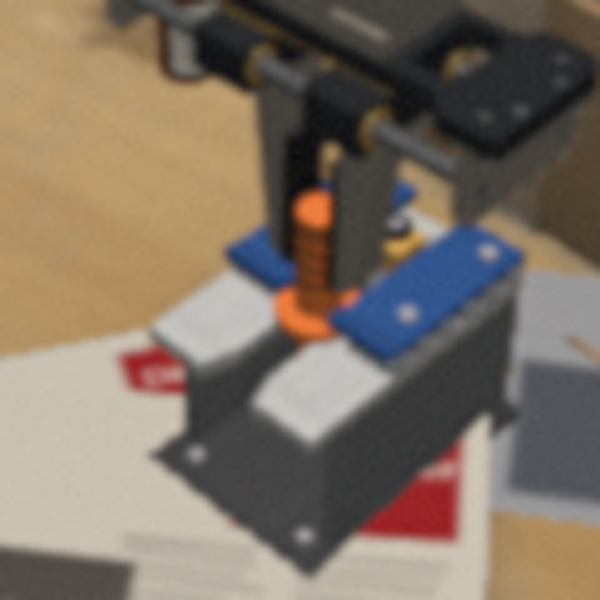

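```bash
python3 -m handwheel '[[[1,3,0,0,0,0,0],[1,6,0,0,0,0,0],[1,9,0,0,0,0,0],[1,9,0,0,0,0,0]]]';python3 -m handwheel '[[[1,0.8,0,0,0,0,0],[1,1.6,0,0,0,0,0],[1,1.6,0,0,0,0,0]]]';python3 -m handwheel '[[[1,0.6,0,0,0,0,0],[1,1,0,0,0,0,0],[1,1,0,0,0,0,0]]]'
```

```text
time_s: 10.38
ee_pos: [542.7, -136.1, 111.4]
orientation: [0.705, -0.052, 0.053, -0.705]
contact_force: [-0.6, 0.2, -1.5]
width: 19.6
time_s: 10.63
ee_pos: [543.6, -136.3, 111.3]
orientation: [0.705, -0.052, 0.052, -0.705]
contact_force: [0.2, -0.3, 0.0]
width: 19.9
time_s: 10.88
ee_pos: [544.5, -136.4, 111.3]
orientation: [-0.705, 0.052, -0.052, 0.705]
contact_force: [-0.1, 0.5, -0.9]
width: 19.3
```

```bash
for i in 1; do python3 -m handwheel '[[[1,0.6,0,0,0,0,0],[1,1,0,0,0,0,0],[1,1,0,0,0,0,0]]]';done;python3 -m handwheel '[[[1,0.6,0,0,0,0,0],[1,1,0,0,0,0,0],[1,1,0,0,0,0,0]]]'
```

```text
time_s: 11.13
ee_pos: [545.5, -136.6, 111.3]
orientation: [0.705, -0.052, 0.052, -0.705]
contact_force: [-0.2, 0.2, -0.9]
width: 19.2
time_s: 11.38
ee_pos: [546.5, -136.7, 111.3]
orientation: [0.705, -0.052, 0.052, -0.705]
contact_force: [0.2, 0.2, -0.9]
width: 19.2
```

```bash
python3 -m handwheel '[[[1,0.6,0,0,0,0,0],[1,1,0,0,0,0,0],[1,1,0,0,0,0,0]]]'
```

```text
time_s: 11.63
ee_pos: [547.5, -136.9, 111.3]
orientation: [0.705, -0.052, 0.052, -0.705]
contact_force: [0.0, -1.2, -0.5]
width: 18.8
```

```bash
python3 -m handwheel '[[[1,0.5,0,0,0,0,0],[1,0.8,0,0,0,0,0],[1,0.8,0,0,0,0,0]]]'
```

```text
time_s: 11.88
ee_pos: [548.3, -137.0, 111.3]
orientation: [0.705, -0.052, 0.052, -0.705]
contact_force: [-0.2, -0.0, 0.5]
width: 19.2
```

```bash
python3 -m handwheel '[[[1,0.5,0,0,0,0,0],[1,0.8,0,0,0,0,0],[1,0.8,0,0,0,0,0]]]'
```

```text
time_s: 12.13
ee_pos: [549.1, -137.1, 111.3]
orientation: [0.705, -0.052, 0.052, -0.705]
contact_force: [0.2, -0.1, -1.3]
width: 19.5
```

```bash
python3 -m handwheel '[[[1,0.5,0,0,0,0,0],[1,0.8,0,0,0,0,0],[1,0.8,0,0,0,0,0]]]'
```

```text
time_s: 12.38
ee_pos: [549.9, -137.2, 111.3]
orientation: [0.705, -0.052, 0.052, -0.705]
contact_force: [-0.1, 0.6, -1.2]
width: 19.0
```

```bash
python3 -m handwheel '[[[1,0.5,0,0,0,0,0],[1,0.8,0,0,0,0,0],[1,0.8,0,0,0,0,0]]]'
```

```text
time_s: 12.63
ee_pos: [550.7, -137.3, 111.3]
orientation: [0.705, -0.052, 0.052, -0.705]
contact_force: [0.5, -1.0, -1.0]
width: 19.7
```

```bash
python3 -m handwheel '[[[1,0.4,0,0,0,0,0],[1,0.7,0,0,0,0,0],[1,0.7,0,0,0,0,0]]]'
```

```text
time_s: 12.88
ee_pos: [551.3, -137.4, 111.3]
orientation: [0.705, -0.052, 0.052, -0.705]
contact_force: [-0.4, -0.4, -1.0]
width: 19.6
```

```bash
python3 -m handwheel '[[[1,0.4,0,0,0,0,0],[1,0.7,0,0,0,0,0],[1,0.7,0,0,0,0,0]]]'
```

```text
time_s: 13.13
ee_pos: [551.9, -137.5, 111.3]
orientation: [-0.705, 0.052, -0.052, 0.705]
contact_force: [-0.5, -0.2, -0.8]
width: 19.3
```

```bash
python3 -m handwheel '[[[1,0.4,0,0,0,0,0],[1,0.7,0,0,0,0,0],[1,0.7,0,0,0,0,0]]]'
```

```text
time_s: 13.38
ee_pos: [552.2, -137.5, 111.2]
orientation: [-0.705, 0.053, -0.052, 0.705]
contact_force: [-3.0, 0.6, 0.4]
width: 19.6
```

```bash
python3 -m handwheel '[[[1,0.4,0,0,0,0,0],[1,0.7,0,0,0,0,0],[1,0.7,0,0,0,0,0]]]'
```

```text
time_s: 13.63
ee_pos: [552.4, -137.6, 111.1]
orientation: [-0.705, 0.053, -0.052, 0.705]
contact_force: [-5.4, 0.2, 2.9]
width: 19.1
```

```bash
python3 -m handwheel '[[[1,0.4,0,0,0,0,0],[1,0.7,0,0,0,0,0],[1,0.7,0,0,0,0,0]]]'
```

```text
time_s: 13.88
ee_pos: [552.6, -137.5, 111.0]
orientation: [-0.705, 0.053, -0.051, 0.705]
contact_force: [-6.4, 1.4, 2.9]
width: 19.7
```

```bash
python3 -m handwheel '[[[1,0.3,0,0,0,0,0],[1,0.4,0,0,0,0,0],[1,0.4,0,0,0,0,0]]]'
```

```text
time_s: 14.13
ee_pos: [552.7, -137.6, 110.9]
orientation: [-0.705, 0.054, -0.051, 0.705]
contact_force: [-7.7, 1.1, 5.2]
width: 19.4
```

```bash
python3 -m handwheel '[[[1,0.4,0,0,0,0,0],[1,0.6,0,0,0,0,0],[1,0.6,0,0,0,0,0]]]'
```

```text
time_s: 14.38
ee_pos: [552.9, -137.6, 110.8]
orientation: [-0.705, 0.054, -0.051, 0.705]
contact_force: [-8.9, 0.5, 4.1]
width: 19.1
```

```bash
python3 -m handwheel '[[[1,0,0,0,0,0,0],[1,0,0,0,0,0,0],[1,0,0,0,0,0,0],[1,0,0,0,0,0,0]]]'; python3 -m handwheel '[[[1,0,0,0,0,0,0],[1,0,0,0,0,0,0],[1,0,0,0,0,0,0],[1,0,0,0,0,0,0]]]';python3 d.py 552 -137.5 111.3 -0.15
```

```text
time_s: 14.72
ee_pos: [552.8, -137.6, 110.8]
orientation: [-0.705, 0.054, -0.051, 0.705]
contact_force: [-8.9, 1.5, 4.8]
width: 19.8
time_s: 15.05
ee_pos: [552.9, -137.5, 110.8]
orientation: [-0.705, 0.054, -0.051, 0.705]
contact_force: [-9.7, 0.4, 4.9]
width: 19.6
shift [-0.85 -0.49 -0.08] turn [-0.01  0.1  -0.26]
pos [ 552.85 -137.55  110.81] F [-9.73  0.38  4.88] w 19.6 t 15.05
```

```bash
python3 -m handwheel '[[[1,-0.8,0,0,0,0,0],[1,-1.6,0,0,0,0,0],[1,-1.6,0,0,0,0,0]]]';python3 -m handwheel '[[[0.5,0,0,0,0,0,0],[0.4,0,0,0,0,0,0],[0.3,0,0,0,0,0,0],[0.2,0,0,0,0,0,0],[0.1,0,0,0,0,0,0]]]';python3 -m handwheel '[[[0,0,0,0,0,0,0],[0,0,0,0,0,0,0],[0,0,0,0,0,0,0],[0,0,0,0,0,0,0]]]'
```

```text
time_s: 15.3
ee_pos: [552.6, -137.5, 110.9]
orientation: [-0.705, 0.053, -0.052, 0.705]
contact_force: [-4.8, 0.2, -0.9]
width: 19.3
time_s: 15.72
ee_pos: [554.1, -137.9, 111.5]
orientation: [0.705, -0.052, 0.053, -0.705]
contact_force: [-0.6, 0.1, -0.1]
width: 40.1
time_s: 16.05
ee_pos: [553.5, -137.8, 111.3]
orientation: [0.705, -0.052, 0.052, -0.705]
contact_force: [-0.6, 0.1, 0.5]
width: 46.0
```

Run:
```python
from workcell import r
import cv2
s=r.get_image("scene")["frame"][:,:,::-1];t=r.get_image("top")["frame"][:,:,::-1]
cv2.imwrite("pics/a6s.png",cv2.resize(s[180:300,290:410],(600,600),interpolation=2))
```

```text
(no output)
```

View pics/a6s.png

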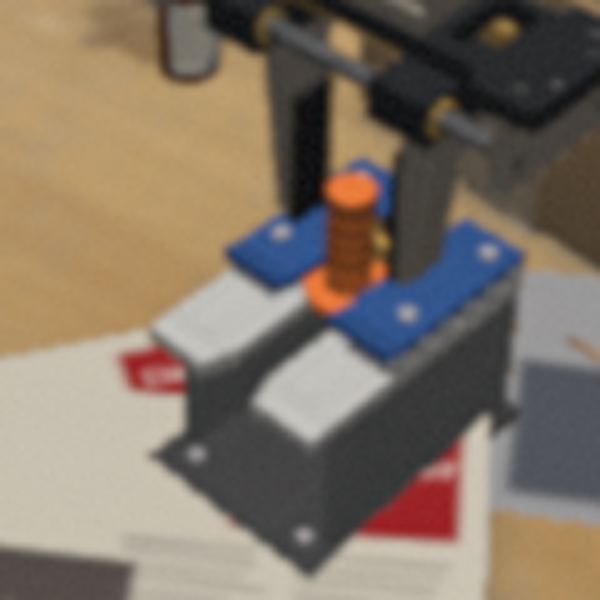

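```bash
python3 -m handwheel '[[[0,0,-10,0,0,0,0],[0,0,-30,0,0,0,0],[0,0,-60,0,0,0,0],[0,0,-95,0,0,0,0],[0,0,-130,0,0,0,0]]]';python3 -m handwheel '[[[0,-40,0,0,0,0,0],[0,-80,0,0,0,0,0],[0,-115,0,30,0,0,0],[0,-120,0,60,0,0,0],[0,-130,0,90,0,0,0]]]';python3 -m handwheel '[[[0,0,0,40,0,0,0],[0,0,0,80,0,0,0],[0,0,0,110,0,0,0],[0,0,0,110,0,0,0]]]';python3 - <<'E'
from workcell import r
import cv2
s=r.get_image("scene")["frame"][:,:,::-1];t=r.get_image("top")["frame"][:,:,::-1]
cv2.imwrite("pics/a7s.png",cv2.resize(s[200:270,330:400],(560,560),interpolation=2))
cv2.imwrite("pics/a7t.png",cv2.resize(t[195:265,345:415],(560,560),interpolation=2))
cv2.imwrite("pics/a7f.png",t); cv2.imwrite("pics/a7sf.png",s)
E
```

```text
time_s: 16.57
ee_pos: [553.0, -137.6, 243.1]
orientation: [-0.705, 0.053, -0.052, 0.705]
contact_force: [0.0, 0.2, -0.1]
width: 45.8
time_s: 16.98
ee_pos: [436.8, -28.8, 242.4]
orientation: [-0.705, 0.053, -0.054, 0.705]
contact_force: [0.6, -0.2, -0.3]
width: 45.9
time_s: 17.32
ee_pos: [455.2, 83.6, 242.4]
orientation: [-0.704, 0.051, -0.052, 0.706]
contact_force: [-0.6, -0.2, 0.7]
width: 45.8
```

View pics/a7s.png

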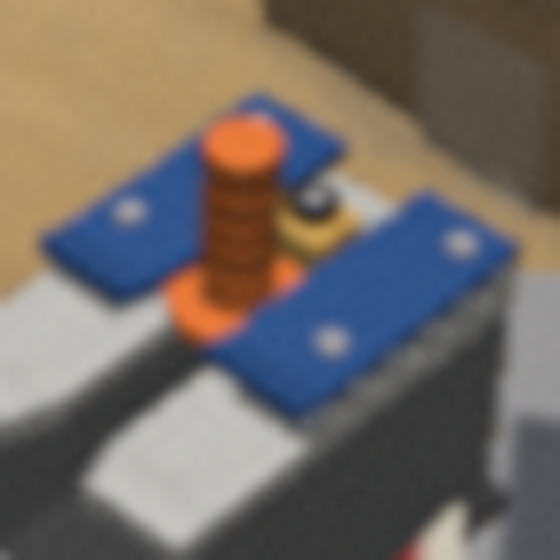

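View pics/a7t.png

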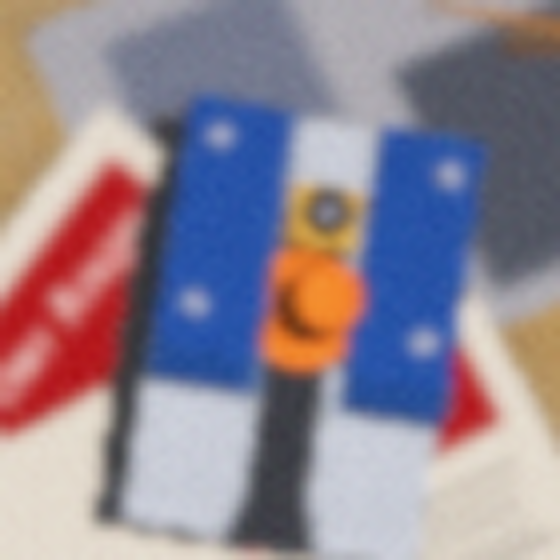

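View pics/a7f.png

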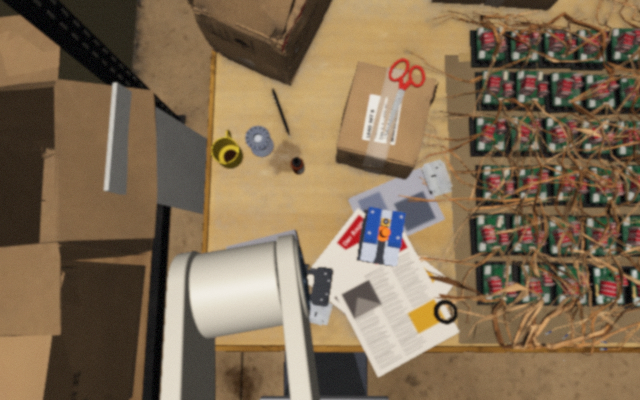

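Run:
```python
from h import *
a=ray("top",345+332/8,195+296/8,140);k=ray("top",345+328/8,195+211/8,104)
b=ray("scene",330+243/8,200+143/8,140);m=ray("scene",330+317/8,200+193/8,104)
f=ray("top",345+312/8,195+311/8,90)
print(a,k,np.linalg.norm((a-k)[:2]));print(b,m,np.linalg.norm((b-m)[:2]));print(f,np.linalg.norm((f-k)[:2]))
```

```text
[ 549.94634164 -137.28098508  140.        ] [ 577.48611498 -141.97483369  104.        ] 27.936916976777688
[ 549.97545386 -138.33755181  140.        ] [ 580.85152215 -142.80333234  104.        ] 31.197352277337444
[ 549.29485836 -138.86756659   90.        ] 28.361982626023053
```

View pics/a7sf.png

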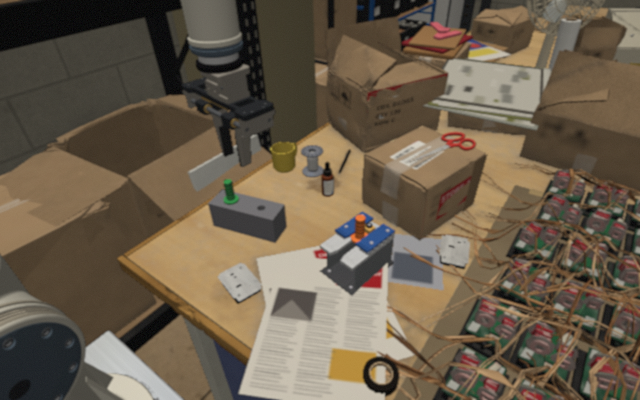

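The green cartridge (228,190) and the mug, spool, bottle and module are where they started. The orange cartridge stands upright at (360,228) under the lips, and the arm is clear of everything.

```bash
python3 -c "
from workcell import r
print(r.finish_job())"
```

```text
the job is handed in; nothing more can be done
None
```

I took the orange cartridge out of the rack, slid it under the two blue lips to the brass stop, released it and backed the arm clear. The job was handed in about 17 s into the 64 s allowed. No verdict was reported.

- **Push on the stop:** I felt the stop when the tool reached x ≈ 552 mm. The push held at about 9–10 N for roughly 0.7 s. I eased off to about 5 N before opening the fingers.
- **Final pictures:** the cartridge stands upright with its flange under the lips, and the top view shows no gap to the brass stop. The green cartridge, mug, bottle, spool and module look unmoved.
- **Check that disagreed:** the distance from cartridge to stop knob should be at most 28.8 mm. The top camera gave 27.9 and 28.4 mm, which fits. The scene camera gave 31.2 mm, which would be too far. The two cameras also disagree by about 3 mm on where the knob is. I relied on the felt contact and the missing gap instead, and did not push the cartridge again.

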